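# Release the polish tin from the spring dispenser and stop it with a finger

## Robot

A 6-joint arm with a two-finger parallel gripper is mounted at the origin on a cart in front of the work surface, level with it; the furniture and walls round the work are solid. World frame = base frame: x ahead of the robot, y to its left, z up, the work surface at z = 0. Lengths are in m, angles in rad, forces in N, time in s.
With the tool pointing down it reaches from about 0.4 to 0.925 m from the base axis. Payload 3.4 kg.
Tool frame: the origin (TCP) lies at the very end of the fingers, on their centre line; the grasp point (between the pads) lies 19 mm behind it; z points along the fingers, y is the direction in which the jaws open and shut (so a half turn about z gives the same grasp; the last joint's range is limited). The gripper opens to 85 mm and grips with 20 to 120 N. Pads are 22 mm wide; open, the fingers measure 114 mm over their backs; the gripper's body (76 mm by 85 mm) begins 54 mm behind the grasp point. The pads swing forward as they close: fully open they stand 13 mm farther back than shut.
Start: joints at [-1.31, 0.307, 1.506, -0, 1.328, -0.073], TCP at [0.189, -0.543, 0.231] pointing down, gripper open.
Joint ranges: [-3.12, 3.12], [-1.05, 2.28], [0.14, 2.33], [-1.42, 4.57], [0.1, 2.73], [-2.68, 2.68]. Speed limits (rad/s): [2.57, 2.57, 3.14, 3.14, 3.14, 3.14].

## Interface

Orientations are given as a 3x3 rotation matrix whose columns are the frame's x, y, z axes.
In Python, from bench import get_obs, get_image, get_calibration, finish_job gives the robot as it stands.
- The arm moves only by the tool arm_command, never from a script. Its argument "targets" is a list of rows, each a list of 3 entries, a list of its own where there are three numbers: the shift along the tool's x, y, z in mm, then the turn, a rotation vector about the tool's x, y, z in rad, then the gripper's target within -1 to 1 (fully open at 1, half-way at 0, shut at -1). A call has 1 to 5 rows; each row is the pose to reach, as a shift and turn from the pose commanded when the call began, along the tool's axes at that moment; what a row does not reach only later rows make up. A row lasts 1/10 s, in which the tool goes at most 50 mm and 8.59 degrees, less where a joint would pass 70% of its speed; a pose out of reach is approached as far as the arm can. A call with a gripper value outside its range is refused whole. The fingers move at their own pace and stop on an object; the grip force is fixed at half the most. Time passes only in rows, so rows that repeat a pose let the fingers close. It gives the time, the measured TCP pose, the force and the opening at its end, in the units of the state.
- get_obs(): the state, without advancing time (a new reading comes with each control period).
- get_image(name): name is "scene" or "top"; returns (picture, depth): 480x640x3 uint8, blue, green, red; 480x640 float32, m along the optical axis (not along the pixel's ray), 0 where there is no reading.
- get_calibration(name): a dict with "fx", "fy", "cx", "cy" (pixels), "extrinsics" (4x4, takes a point from world to camera coordinates). Camera axes: x right, y down, z forward; pixel columns grow to the right and rows downward; lengths in m; the calibration is good to about 2 mm. A picture is of the moment at which its call begins. get_calibration takes no time and is no camera call.
- finish_job(): hands the job in, once; it reports no verdict.
The state is a dict: "time_s": time; "joints": joint angles; "dq": joint speeds; "joint_efforts": joint torques, N m; "tcp_pos": TCP position; "tcp_rot": TCP orientation; "force": force on the tool from outside, world axes, zero at the start; "ft_torque": the same for the moment, N m; "opening": finger opening in m.
Only numpy, scipy, OpenCV 4.12 (cv2) and the standard library are available. Lean on these libraries where they do the work, as an engineer would, in place of code of your own. Each camera call takes 0.05 s, during which the arm holds its last target. There are 200 camera calls.

## Task

Press the red key of the dispenser fully down with a fingertip so that its spring pusher feeds the polish tin out over the lowered gate, and stop the moving tin with a finger while all of it still stands on the bed, before it slides over the open end. Only touch the tin: do not lift it, tip it or take it out, and leave the jigger, the egg cup and the cork where they are. The program finishes while a finger is still holding the tin back against the pusher.

Things in the scene. Friction and masses are not known exactly. Their poses are not given: they have to be found in the camera images.
- dispenser: Fixed grey dispenser, 235 mm long. Origin on the worktop under the lane's middle line, z up; the tin slides to -y. Bed (aluminium) 16 mm above the worktop, from y = +126 mm to the open end at y = -95 mm; rails at x = 38 to 46 mm either side, tops 26 mm above the worktop. Back plate 58 mm high. Green strip on the bare bed, y = -10 to -90 mm
- release_key (a joint): Red key, 32 x 34 mm: 0 = up, 0.010 m = fully down; no return spring, it stays down. With it sinks the red gate tooth across the lane, which stands 8 mm above the bed before the tin (y = 6 to 11 mm of the dispenser); the tin starts to move once the key is 4 to 8 mm down. Pressing takes about 2 to 7 N before its end stop
- key_top (a point): Centre of the key's top face, 47 mm above the worktop when up, 37 mm when down; at x = -66 mm, y = 0 of the dispenser. The grey housing round it, 35 mm high, covers x = -86 to -46 mm, y = -23 to +23 mm
- pusher (a joint): Black plate behind the tin, 60 mm wide, top 50 mm above the worktop, on a damped spring: 0 to 0.003 = back, as at the start; grows in m towards the open end (at most 0.165). It pushes with about 4 N and drives the freed tin at roughly 15 to 30 mm/s until something stops it; unstopped it pushes the tin over the open end
- tin: Loose round tin, dark green patterned side and pale lid, 67 mm across, 44 mm high, about 0.12 kg. Origin at the centre of its underside. At the start it stands on the bed between pusher and gate, its axis at x = 0, y = +43 mm of the dispenser. It may turn about its axis
- lip (a point): Middle of the bed's edge at the open end, 16 mm above the worktop (y = -95 mm of the dispenser)
- jigger: Silver bar jigger, 43 mm wide, 70 mm high, standing loose beyond the lane; origin under its centre. Leave alone
- egg_cup: Small silver egg cup, 39 mm wide, 60 mm high, standing loose past the open end; origin under its centre. Leave alone
- cork: Cork, 23 mm wide, 44 mm high, standing loose on the key's side; origin under its centre. Leave alone
Mind the look-alikes: they are no part of the job. There is more than one size of the tin; the one meant has the size given above.

How it is judged:
On the way, in this order (a step that is already met when the one before it is completed fails the run):
1. a finger presses the key (value of joint release_key above 0.003 m and contact force between the fingers and release_key above 0.3 N), for 0.04 s.
2. the tin has come out over the gate by about 15 mm (y of tin in the frame of dispenser below 0.0285 m and value of joint pusher above 0.012 m), for 0.05 s.
At the end, for the whole second after the job is handed in: Key down (over 7 mm); tin at least about 15 mm out of its place, upright (0.1 rad) on the bed (4 mm), all of it short of the open end (axis over 33 mm from it), at rest (under 6 mm/s), pressed by the pusher (over 0.3 N) and touched by a finger with over 0.3 N (value of joint release_key above 0.007 m and y of tin in the frame of dispenser between -0.062 and 0.0285 m and z of tin in the frame of dispenser between 0.013 and 0.02 m and angle between tin's own z axis and vertical below 0.1 rad and linear speed of tin below 0.006 m/s and contact force between each of the fingers, pusher and tin above 0.3 N); the arm keeps its last pose, push and grip.
It fails at once if the tin is lifted off the bed (z of tin in the frame of dispenser above 0.024 m).
It fails at once if the tin is tipped (angle between tin's own z axis and vertical above 0.25 rad).
It fails at once if the tin goes over the open end (y of tin in the frame of dispenser below -0.09 m).
It fails at once if the jigger, the egg cup or the cork is moved by more than 15 mm (distance of any of jigger, egg_cup, cork from where it was at the start of the episode above 0.015 m).
It also fails if it takes over 32 s, if anything falls off the work surface, if the arm or the gripper's body presses on something with over 40 N, if the wrist force passes 120 N, or if a joint passes its speed limit or range.

## Working session

There is one attempt and no reset: what is moved stays moved. The work goes in short steps, Python scripts to look and compute and a tool call to move; the robot and the scene stay as the last step left them, time stands still between calls to the robot, and variables do not carry over. Pictures are saved under pics/ and viewed, on a budget of 10 in all, crops included, one or two more only if the job needs it, and the job is handed in when it is done.

Besides the shell and the picture viewer there is one more tool, called as a command line: name --argument value ..., lists and objects as JSON in quotes. arm_command: Moves the arm, as the interface text tells. Its arguments: {"type":"object","properties":{"targets":{"type":"array","items":{"type":"array"}}},"required":["targets"]}

```bash
mkdir -p pics; cat > h.py <<'E'
import numpy as np, cv2
from bench import *
def grab(n):
    im,d=get_image(n); np.savez(f'pics/{n}.npz',im=im,d=d); return im,d
def load(n):
    z=np.load(f'pics/{n}.npz'); return z['im'],z['d']
def cloud(n,d):
    c=get_calibration(n); v,u=np.mgrid[:480,:640]
    p=np.stack([(u-c['cx'])*d/c['fx'],(v-c['cy'])*d/c['fy'],d],-1)
    E=np.array(c['extrinsics']); return (p-E[:3,3])@E[:3,:3]
E
python3 - <<'E'
from h import *
for n in('scene','top'):
    im,d=grab(n); cv2.imwrite(f'pics/{n}0.png',im)
    c=get_calibration(n);E=np.array(c['extrinsics']);print(n,-E[:3,:3].T@E[:3,3],c['fx'])
o=get_obs();print(o['time_s'],o['tcp_pos'],o['tcp_rot'],o['opening'])
E
```

```text
scene [0.13375366 0.73047143 0.42917156] 507.08321953277107
top [0.39385574 0.0518564  0.95659403] 499.1234468726959
0.1 [ 0.18874554 -0.54247684  0.230452  ] [[ 9.44465556e-01  3.28610059e-01 -4.91972601e-04]
 [ 3.28610403e-01 -9.44463849e-01  1.80003118e-03]
 [ 1.26858017e-04 -1.86173477e-03 -9.99998259e-01]] 0.0854741940927167
```

View pics/top0.png

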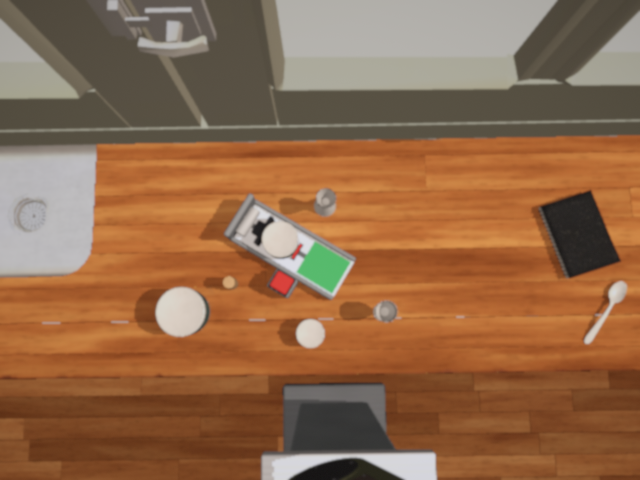

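View pics/scene0.png

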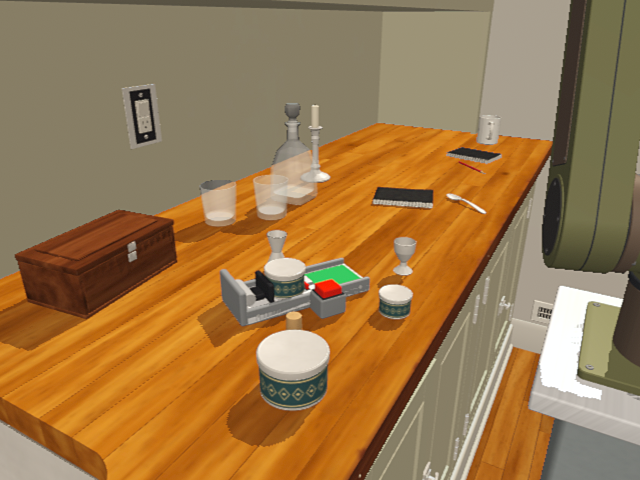

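Top view: the dispenser tin is at (280,238), the key at (283,282), the green strip at (327,268), jigger (326,201), egg cup (386,311) and cork (229,282). There are three tins: the big one at (181,312), a small one at (310,333), and the one in the lane at (280,238). The lane one fits the description, and I'll check its 67 mm size.

```bash
python3 - <<'E'
from h import *
im,d=load('top'); P=cloud('top',d); hsv=cv2.cvtColor(im,cv2.COLOR_BGR2HSV)
c=get_calibration('top');E=np.array(c['extrinsics']);C=-E[:3,:3].T@E[:3,3]
def ray(u,v,z):
    r=E[:3,:3].T@np.array([(u-c['cx'])/c['fx'],(v-c['cy'])/c['fy'],1]); return C+r*(z-C[2])/r[2]
g=cv2.inRange(hsv,(50,120,80),(75,255,255)); 
cs=max(cv2.findContours(g,0,1)[0],key=cv2.contourArea)
B=cv2.boxPoints(cv2.minAreaRect(cs)); B=np.array([ray(*b,.016) for b in B]);print('green',B.round(4),np.linalg.norm(B-np.roll(B,1,0),axis=1), B.mean(0))
print('green z med',np.median(P[g>0],0))
r=cv2.inRange(hsv,(0,200,120),(5,255,255))|cv2.inRange(hsv,(175,200,120),(180,255,255))
for k in cv2.findContours(r,0,1)[0]:
    if cv2.contourArea(k)>15:
        m=np.zeros_like(r);cv2.drawContours(m,[k],-1,255,-1); b=cv2.minAreaRect(k); print('red',b,ray(*b[0],.047).round(4),np.median(P[m>0],0).round(4))
w=cv2.inRange(hsv,(0,0,150),(40,90,255))
for k in cv2.findContours(w,0,1)[0]:
    a=cv2.contourArea(k)
    if 200<a<4000:
        m=np.zeros_like(r);cv2.drawContours(m,[k],-1,255,-1);(u,v),q=cv2.minEnclosingCircle(k); z=np.median(P[m>0],0)[2]; print('white',u,v,q,a,z.round(4),ray(u,v,z).round(4),'diam',2*q*(C[2]-z)/c['fx'])
for nm,(u,v) in dict(jig=(326,201),egg=(386,311),cork=(229,282)).items():
    q=P[v-9:v+10,u-9:u+10].reshape(-1,3); q=q[q[:,2]>.02]; print(nm,(q.min(0)+q.max(0))/2,q.max(0)-q.min(0),q[:,2].max())
cv2.imwrite('pics/crop.png',cv2.resize(im[180:350,150:410],None,fx=3,fy=3,interpolation=2))
E
```

```text
green [[ 0.4862  0.0886  0.016 ]
 [ 0.5409  0.0557  0.016 ]
 [ 0.502  -0.0073  0.016 ]
 [ 0.4479  0.0259  0.016 ]] [0.0735196  0.06376963 0.07408035 0.0633907 ] [0.49424109 0.040734   0.016     ]
green z med [0.4938495  0.04045635 0.01491947]
white 349.3857116699219 468.0 88.07543182373047 437.5 -0.0022 [ 0.1251 -0.0016 -0.0022] diam 0.3383680518840972
white 309.8507995605469 333.04449462890625 14.875244140625 646.0 0.0321 [0.3708 0.0668 0.0321] diam 0.05510507317837157
white 179.93055725097656 311.0694580078125 25.710216522216797 1931.0 0.056 [0.4138 0.2992 0.056 ] diam 0.09278036875321384
white 604.5 312.5 36.200927734375 558.5 0.003 [ 0.4003 -0.4896  0.003 ] diam 0.13832229549146163
white 294.0 249.0 62.00816345214844 2387.0 0.0404 [0.5254 0.094  0.0404] diam 0.22765020149638526
white 31.0 213.0 22.02281379699707 361.5 -0.2192 [ 0.6605  0.7403 -0.2192] diam 0.10376276562726176
white 47.5 211.5 78.50169372558594 1470.5 -0.2032 [ 0.6599  0.6916 -0.2032] diam 0.3648203420123458
white 172.0 42.5 34.091888427734375 611.5 0.682 [0.5576 0.1354 0.682 ] diam 0.03751220166063114
white 38.006492614746094 58.5 54.0994873046875 3147.0 0.5828 [0.6051 0.2729 0.5828] diam 0.08102750667059103
white 604.4166870117188 47.5 49.56072235107422 2567.5 0.5799 [ 0.6073 -0.1816  0.5799] diam 0.074800600174417
jig [0.61425488 0.03346904 0.04616908] [0.03043136 0.03299352 0.05233503] 0.07233659278636695
egg [ 0.40871959 -0.01816587  0.49040399] [0.03286479 0.14004455 0.93238008] 0.9565940296188499
cork [0.43541697 0.13864009 0.48846575] [0.08312246 0.17356736 0.93625656] 0.9565940296188499
```

View pics/crop.png

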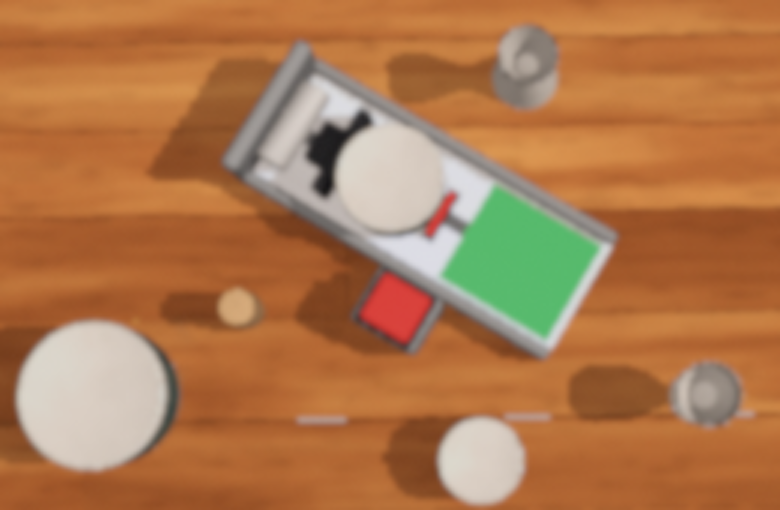

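The crop shows the lane tin at crop (390,178), about 110 crop px across, which is roughly 66 mm. So it is the 67 mm tin; the other two measure 93 mm and 55 mm. Next I'll refine the frame with the key and check where the neighbours stand.

```bash
cat >> h.py <<'E'
E3=None
def ray(n,u,v,z):
    c=get_calibration(n);E=np.array(c['extrinsics']);C=-E[:3,:3].T@E[:3,3]
    r=E[:3,:3].T@np.array([(u-c['cx'])/c['fx'],(v-c['cy'])/c['fy'],1]); return C+r*(z-C[2])/r[2]
A=np.arctan2(.851,.525); EY=np.array([np.cos(A),np.sin(A)]); EX=np.array([EY[1],-EY[0]]); O=np.array([.5205,.0833])
def disp(p): q=np.asarray(p)[:2]-O; return np.array([q@EX,q@EY])*1000
def world(x,y): return O+(EX*x+EY*y)/1000
E
python3 - <<'E'
from h import *
for n in('top','scene'):
    im,d=load(n); hsv=cv2.cvtColor(im,cv2.COLOR_BGR2HSV)
    r=(cv2.inRange(hsv,(0,150,120),(7,255,255))|cv2.inRange(hsv,(172,150,120),(180,255,255)))
    if n=='top': w=(slice(225,305),slice(255,320))
    else: w=(slice(270,310),slice(295,350))
    m=np.zeros_like(r); m[w]=r[w]
    for k in cv2.findContours(m,0,1)[0]:
        if cv2.contourArea(k)>10:
            b=cv2.minAreaRect(k); p=ray(n,*b[0],.047); print(n,b,p.round(4),disp(p).round(1))
im,d=load('top')
for nm,u,v,z in [('tin',150+390/3,180+178/3,.06),('tineye',280.5,238.5,.06),('jig',326,198,.07),('egg',386,311.5,.06),('cork',229,282,.044),('backL',250,196,.058),('backR',227,235,.058),('endR',355,258,.026),('endL',331,298,.026)]:
    p=ray('top',u,v,z);print(nm,p.round(3),disp(p).round(1))
g=cv2.inRange(cv2.cvtColor(load('scene')[0],cv2.COLOR_BGR2HSV),(50,120,80),(75,255,255)); M=cv2.moments(g,True);u,v=M['m10']/M['m00'],M['m01']/M['m00'];print('scene green',u,v,disp(ray('scene',u,v,.016)))
print('key',world(-66,0),'stop',world(0,-72))
E
```

```text
top ((281.2794189453125, 282.36761474609375), (19.036340713500977, 18.178850173950195), 30.963756561279297) [0.4633 0.1175 0.047 ] [-66.7  -1. ]
top ((296.54730224609375, 251.03378295898438), (2.3249528408050537, 13.833468437194824), 35.53767776489258) [0.5205 0.089  0.047 ] [-3.   4.9]
scene ((306.0, 285.0), (6.0, 4.0), 90.0) [0.4912 0.1354 0.047 ] [-52.3  29. ]
scene ((327.88677978515625, 288.10382080078125), (16.071182250976562, 25.823781967163086), 74.05460357666016) [0.4569 0.1274 0.047 ] [-77.3   4.1]
tin [0.541 0.118 0.06 ] [-1.2 40.5]
tineye [0.542 0.117 0.06 ] [ 0.6 40.5]
jig [0.614 0.033 0.07 ] [105.6   6.6]
egg [ 0.407 -0.07   0.06 ] [ -15.8 -189.7]
cork [0.466 0.214 0.044] [-115.1   82. ]
backL [0.623 0.174 0.058] [ 39.9 130.6]
backR [0.551 0.215 0.058] [-43.7 128.3]
endR [ 0.509 -0.02   0.026] [ 43.9 -94. ]
endL [0.434 0.027 0.026] [-43.6 -93.4]
scene green 332.875 274.5475352112676 [  8.43970874 -55.53120339]
key [0.46432911 0.11795301] stop [0.48269671 0.02202267]
```

arm_command --targets '[[[324,-197,0],[0,0,-0.68],-1],[[324,-197,0],[0,0,-0.68],-1],[[324,-197,0],[0,0,-0.68],-1],[[324,-197,0],[0,0,-0.68],-1],[[324,-197,0],[0,0,-0.68],-1]]'

```text
time_s: 0.6
tcp_pos: [0.3486, -0.3484, 0.231]
tcp_rot: [[0.524, 0.852, -0.0], [0.852, -0.524, 0.001], [0.0, -0.0, -1.0]]
force: [0.6, -0.1, 0.7]
opening: 0.0124
```

arm_command --targets '[[[457,-147,0],[0,0,0],-1],[[457,-147,0],[0,0,0],-1],[[457,-147,0],[0,0,0],-1],[[457,-147,0],[0,0,0],-1],[[457,-147,0],[0,0,0],-1]]'

```text
time_s: 1.1
tcp_pos: [0.4084, -0.1057, 0.2312]
tcp_rot: [[0.528, 0.849, -0.0], [0.849, -0.528, 0.0], [0.0, -0.0, -1.0]]
force: [0.7, -0.1, 0.9]
opening: -0.0
```

```bash
python3 - <<'E'
from h import *
o=get_obs();print(o['tcp_pos'],disp(o['tcp_pos']),o['force'],o['opening'],o['dq'])
E
```

```text
[ 0.40838197 -0.10567115  0.23116151] [   3.79774232 -219.6955231 ] [ 0.73791091 -0.1357974   0.89252456] -1.5922522464571397e-05 [ 1.17193275 -0.04034287  0.0399196   0.00144949 -0.01788179  1.15975377]
```

arm_command --targets '[[[210,-68,60],[0,0,0],-1],[[210,-68,100],[0,0,0],-1],[[210,-68,120],[0,0,0],-1],[[210,-68,120],[0,0,0],-1],[[210,-68,120],[0,0,0],-1]]'

```text
time_s: 1.6
tcp_pos: [0.461, 0.1058, 0.112]
tcp_rot: [[0.527, 0.85, 0.0], [0.85, -0.527, -0.0], [0.0, 0.0, -1.0]]
force: [0.9, -0.3, 0.4]
opening: -0.0001
```

arm_command --targets '[[[0,0,0],[0,0,0],-1],[[0,0,0],[0,0,0],-1]]'

```text
time_s: 1.8
tcp_pos: [0.46, 0.1046, 0.112]
tcp_rot: [[0.525, 0.851, -0.003], [0.851, -0.525, -0.001], [-0.002, -0.002, -1.0]]
force: [-0.0, 0.6, 0.5]
opening: 0.0001
```

```bash
python3 - <<'E'
from h import *
o=get_obs();print(o['time_s'],o['tcp_pos'],o['tcp_rot'].round(3) if hasattr(o['tcp_rot'],'round') else o['tcp_rot'],disp(o['tcp_pos']),o['force'],np.abs(o['dq']).max())
for n in('top','scene'):
    im,d=grab(n); cv2.imwrite(f'pics/{n}1.png',cv2.resize(im[150:350,200:420] if n=='top' else im[180:360,200:420],None,fx=3,fy=3))
E
```

```text
1.8 [0.46002876 0.10463239 0.11203343] [[ 0.525  0.851 -0.003]
 [ 0.851 -0.525 -0.001]
 [-0.002 -0.002 -1.   ]] [-62.66598237 -13.59471773] [-0.01741002  0.60296574  0.52303681] 0.04293912076785417
```

View pics/scene1.png

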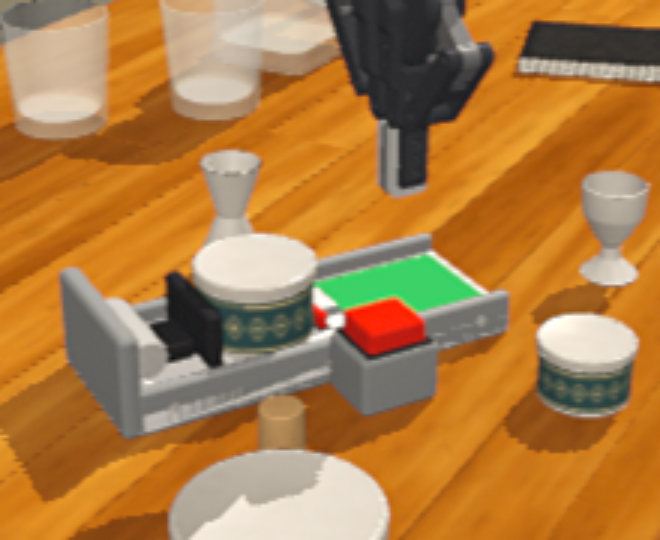

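The shut fingertips hang above the key at crop (403,185), and the key, tin and gate are untouched. Now I go down to just above the key.

arm_command --targets '[[[12,-3,30],[0,0,0],-1],[[12,-3,55],[0,0,0],-1],[[12,-3,60],[0,0,0],-1],[[12,-3,60],[0,0,0],-1]]'

```text
time_s: 2.3
tcp_pos: [0.4644, 0.1145, 0.0533]
tcp_rot: [[0.529, 0.848, -0.001], [0.848, -0.529, -0.0], [-0.001, -0.001, -1.0]]
force: [0.5, 0.5, 0.8]
opening: -0.0002
```

arm_command --targets '[[[0,0,6],[0,0,0],-1],[[0,0,12],[0,0,0],-1],[[0,0,16],[0,0,0],-1],[[0,0,18],[0,0,0],-1],[[0,0,18],[0,0,0],-1]]'

```text
time_s: 2.8
tcp_pos: [0.4658, 0.1157, 0.0367]
tcp_rot: [[0.528, 0.85, 0.002], [0.85, -0.528, -0.0], [0.001, 0.002, -1.0]]
force: [-1.9, -2.5, 16.6]
opening: -0.0005
```

The key is at its end stop: z is 36.7 mm and the force has jumped to 16.6 N. I go straight over to the lane.

arm_command --targets '[[[-5,0,-14],[0,0,0],-1],[[-48,10,-14],[0,0,0],-1],[[-70,40,-14],[0,0,0],-1],[[-70,63,-8],[0,0,0],-1],[[-70,63,10],[0,0,0],-1]]'

```text
time_s: 3.3
tcp_pos: [0.4869, 0.0212, 0.0265]
tcp_rot: [[0.53, 0.848, 0.009], [0.848, -0.53, -0.001], [0.004, 0.008, -1.0]]
force: [0.7, -0.3, -0.8]
opening: 0.0003
```

arm_command --targets '[[[0,-3,1],[0,0,0],-1],[[0,-3,1],[0,0,0],-1],[[0,-3,1],[0,0,0],-1],[[0,-3,1],[0,0,0],-1],[[0,-3,1],[0,0,0],-1]]'

```text
time_s: 3.8
tcp_pos: [0.479, 0.025, 0.0246]
tcp_rot: [[0.527, 0.85, 0.001], [0.85, -0.527, -0.0], [0.0, 0.001, -1.0]]
force: [0.1, -0.3, 0.6]
opening: -0.0
```

```bash
python3 - <<'E'
from h import *
o=get_obs();print(o['time_s'],o['tcp_pos'],disp(o['tcp_pos']),o['force'])
for n in('top','scene'):
    im,d=grab(n); cv2.imwrite(f'pics/{n}2.png',cv2.resize(im[150:350,200:420] if n=='top' else im[180:360,200:420],None,fx=3,fy=3))
E
```

```text
3.8 [0.47898353 0.02501395 0.02456972] [ -4.7307512  -71.40379228] [ 0.12137557 -0.29608088  0.58044255]
```

View pics/scene2.png

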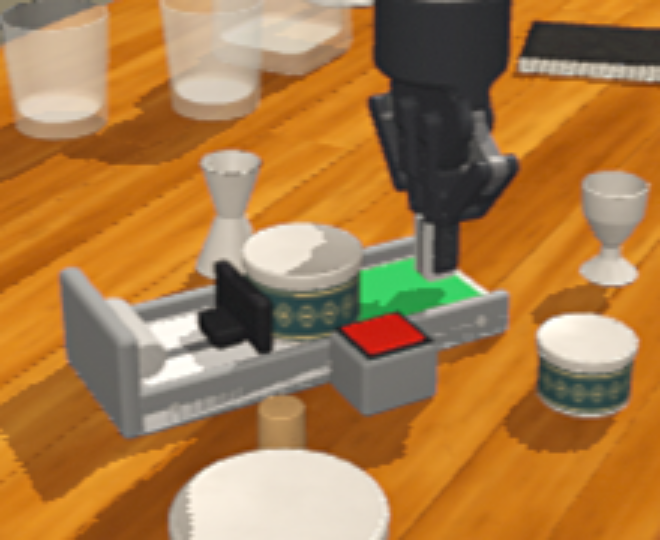

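The key is down and the tin, lid at crop (303,255), is riding out over the gate. The fingers stand in the lane at crop (437,270), about 5 mm left of centre, so I centre them while the tin comes on.

arm_command --targets '[[[0,4,0],[0,0,0],-1],[[0,4,0],[0,0,0],-1],[[0,4,0],[0,0,0],-1],[[0,4,0],[0,0,0],-1],[[0,4,0],[0,0,0],-1]]'

```text
time_s: 4.4
tcp_pos: [0.4821, 0.0225, 0.024]
tcp_rot: [[0.528, 0.849, -0.0], [0.849, -0.528, 0.0], [-0.0, -0.0, -1.0]]
force: [0.2, -0.6, -0.1]
opening: 0.0
```

arm_command --targets '[[[0,0,0],[0,0,0],-1],[[0,0,0],[0,0,0],-1],[[0,0,0],[0,0,0],-1],[[0,0,0],[0,0,0],-1],[[0,0,0],[0,0,0],-1]]'

```text
time_s: 4.9
tcp_pos: [0.4822, 0.0226, 0.0241]
tcp_rot: [[0.528, 0.849, -0.0], [0.849, -0.528, 0.0], [-0.0, -0.0, -1.0]]
force: [-0.6, 0.0, -0.6]
opening: -0.0002
```

arm_command --targets '[[[0,0,0],[0,0,0],-1],[[0,0,0],[0,0,0],-1],[[0,0,0],[0,0,0],-1],[[0,0,0],[0,0,0],-1],[[0,0,0],[0,0,0],-1]]'

```text
time_s: 5.4
tcp_pos: [0.4822, 0.0226, 0.024]
tcp_rot: [[0.528, 0.849, 0.0], [0.849, -0.528, -0.0], [0.0, 0.0, -1.0]]
force: [-0.1, 0.0, 0.5]
opening: 0.0
```

arm_command --targets '[[[0,0,0],[0,0,0],-1],[[0,0,0],[0,0,0],-1],[[0,0,0],[0,0,0],-1],[[0,0,0],[0,0,0],-1],[[0,0,0],[0,0,0],-1]]'

```text
time_s: 5.9
tcp_pos: [0.4819, 0.0223, 0.024]
tcp_rot: [[0.527, 0.85, -0.001], [0.85, -0.527, -0.0], [-0.001, -0.0, -1.0]]
force: [-0.2, -1.5, 0.7]
opening: 0.0
```

arm_command --targets '[[[0,0,0],[0,0,0],-1],[[0,0,0],[0,0,0],-1],[[0,0,0],[0,0,0],-1],[[0,0,0],[0,0,0],-1],[[0,0,0],[0,0,0],-1]]'

```text
time_s: 6.4
tcp_pos: [0.4818, 0.0223, 0.024]
tcp_rot: [[0.528, 0.849, -0.001], [0.849, -0.528, -0.0], [-0.001, -0.0, -1.0]]
force: [-1.9, -2.4, 2.4]
opening: -0.0001
```

Contact: about 3 N along -y. I wait for it to settle and check.

arm_command --targets '[[[0,0,0],[0,0,0],-1],[[0,0,0],[0,0,0],-1],[[0,0,0],[0,0,0],-1],[[0,0,0],[0,0,0],-1],[[0,0,0],[0,0,0],-1]]'

```text
time_s: 6.9
tcp_pos: [0.4818, 0.0224, 0.024]
tcp_rot: [[0.528, 0.849, -0.001], [0.849, -0.528, -0.0], [-0.001, -0.0, -1.0]]
force: [-2.6, -4.4, 2.9]
opening: 0.0002
```

```bash
python3 - <<'E'
from h import *
for i in range(3):
    o=get_obs();print(o['time_s'],disp(o['tcp_pos']),o['force'], np.asarray(o['force'])[:2]@EY)
    im,d=grab('scene'); P=cloud('scene',d)
    hsv=cv2.cvtColor(im,cv2.COLOR_BGR2HSV); q=P.reshape(-1,3); D=((q[:,:2]-O)@np.stack([EX,EY],1))*1000
    s=(abs(q[:,2]-.060)<.004)&(abs(D[:,0])<40)&(D[:,1]>-70)&(D[:,1]<60)&(hsv.reshape(-1,3)[:,2]>140)
    print('lid pts',s.sum(),np.percentile(D[s],[2,98],axis=0),np.median(q[s,2]))
cv2.imwrite('pics/scene3.png',cv2.resize(im[180:360,200:420],None,fx=3,fy=3))
E
```

```text
6.9 [ -0.95886992 -72.13554211] [-2.60944005 -4.36707542  2.9049084 ] -5.086779775453673
lid pts 603 [[-32.85109339 -59.61312876]
 [ 28.5889675    2.40895939]] 0.059138214943977155
6.95 [ -0.91949592 -72.1392433 ] [-2.47155754 -4.65900351  2.41547594] -5.262837583104401
lid pts 599 [[-33.23450289 -59.62498846]
 [ 28.12024233   2.56726762]] 0.05914751672373039
7.0 [ -0.95821256 -72.13577275] [-2.40682771 -4.21394153  2.23178765] -4.850070763976663
lid pts 603 [[-33.51404386 -59.23301396]
 [ 28.20662933   2.85218343]] 0.059143659620714065
```

View pics/scene3.png

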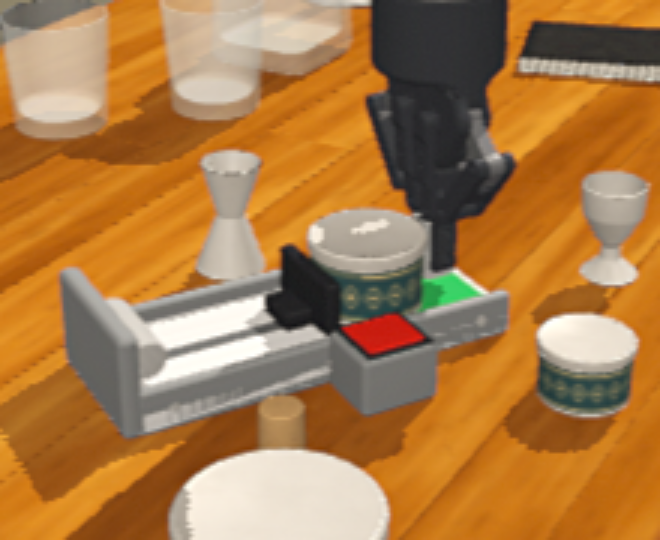

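The tin stands upright at y ≈ -28 mm, between the pusher at crop (310,290) and the fingers at crop (440,250). It is at rest under a steady push of about 5 N, and the key is down. I'm handing in.

```bash
python3 -c "
from bench import *
finish_job()"
```

```text
the job is handed in; nothing more can be done
```

I pressed the key to its end stop with the shut fingertips (z 36.7 mm, 16.6 N). I then moved them into the lane at y ≈ -72 mm and let the pusher bring the tin up against them. The job was handed in at about 7 s of the 32 s allowed, with the fingers still holding the tin.

Last checks before handing in:
- **Tin:** its axis is at y ≈ -28 mm, well inside the -62 mm limit. Its lid is at 59 mm, so it stands upright on the bed, and three readings over 0.1 s showed no movement.
- **Hold:** the fingers feel a steady push of about 5 N along the lane, so the tin is held between the pusher and the fingers.
- **Surroundings:** the key stays down, and in the last picture the jigger, egg cup and cork look unmoved.

Two things did not agree exactly:
- **Scene camera:** it put the key and the green strip about 7 to 12 mm away from the top camera's positions. I used the top camera's frame, and the key press and the stop both came out where it predicted.
- **Vertical force:** about 2.5 N of upward force showed on the tool during the hold. It is probably friction against the tin's side, and the tin's height did not change.

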